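# Put the nested lids on the spice tin and hold up the outer lid

## Robot

A 6-joint arm with a two-finger parallel gripper is mounted at the origin on the work surface. World frame = base frame: x ahead of the robot, y to its left, z up, the work surface at z = 0. Lengths are in m, angles in rad, forces in N, time in s.
With the tool pointing down it reaches from about 0.425 to 0.95 m from the base axis. Payload 14.7 kg.
Tool frame: the origin (TCP) lies at the very end of the fingers, on their centre line; the grasp point (between the pads) lies 19 mm behind it; z points along the fingers, x is the direction in which the jaws open and shut, and the axes are right-handed (so a half turn about z gives the same grasp; the last joint's range is limited). The gripper opens to 85 mm and grips with 20 to 120 N. Pads are 22 mm wide; open, the fingers measure 114 mm over their backs; the gripper's body (76 mm by 85 mm) begins 54 mm behind the grasp point. The pads swing forward as they close: fully open they stand 13 mm farther back than shut.
Start: joints at [1.268, 0.48, 1.596, -0, 1.065, -0.047], TCP at [0.164, 0.629, 0.231] pointing down, gripper open.
Joint ranges: [-2.75, 2.75], [-0.82, 2.05], [0.23, 2.67], [-1.56, 4.7], [0.09, 2.69], [-2.92, 2.92]. Speed limits (rad/s): [1.89, 1.89, 2.39, 3.01, 3.01, 3.01].

## Interface

Orientations are given as [roll, pitch, yaw] about the fixed x, y, z axes, in that order (R = Rz(yaw) Ry(pitch) Rx(roll)).
In Python, from bench import sensors, imaging, r gives the robot as it stands.
- The arm moves only by the tool apply_moves, never from a script. Its argument "deltas" is a list of rows, each a list of 7 numbers: the shift along the tool's x, y, z in m, then the turn, a rotation vector about the tool's x, y, z in degrees, then the closure in counts, from 0 (fully open) to 255 (shut). A call has exactly 10 rows; each row shifts and turns the commanded pose from where the row before left it, along the tool's axes as they then stand; what a row does not reach is not made up. A row lasts 1/8 s, in which the tool goes at most 62.5 mm and 10.7 degrees, less where a joint would pass 70% of its speed; a pose out of reach is approached as far as the arm can. A call is refused whole if a number of a shift passes 0.0625 or a number of a turn 10.7, either way. A call with a gripper value outside its range is refused whole. The fingers move at their own pace and stop on an object; "force" is the grip in N (left out, the last holds). Time passes only in rows, so rows that do not move let the fingers close, or fill a call up. It gives the time, the measured TCP pose, the force and the opening at its end, in the units of the state.
- sensors.observe(): the state, without advancing time (a new reading comes with each control period).
- imaging.camera(name): name is "scene" or "side" or "wrist"; returns a dict with "color" (384x512x3 uint8, red, green, blue), "fx", "fy", "cx", "cy" (pixels), "eye" and "orientation" of the camera in the world; the wrist camera has in their place "mount" (4x4, takes a point from camera to tool coordinates, whose origin is the TCP and whose axes are the tool frame's). Camera axes: x right, y up, looking along -z (the intrinsics and any distortion apply to the point x, -y, -z); pixel columns grow to the right and rows downward; lengths in m; the calibration is good to about 2 mm. A picture is of the moment at which its call begins: read the wrist's pose just before it. There is no depth.
- r.finish_job(): hands the job in, once; it reports no verdict.
The state is a dict: "time": time; "joints": joint angles; "joint_velocities": joint speeds; "tau": joint torques, N m; "tcp_pos": TCP position; "tool_rot": TCP orientation; "wrist_force": force on the tool from outside, world axes, zero at the start; "moment": the same for the moment, N m; "opening": finger opening in m.
Only numpy, scipy, OpenCV 4.12 (cv2) and the standard library are available. Lean on these libraries where they do the work, as an engineer would, in place of code of your own. Each camera call takes 0.05 s, during which the arm holds its last target. There are 200 camera calls.

## Task

Pull the drawer of the wooden chest well open (it has a bar handle), take out the two nested lids together (lifting the inner lid's knob carries both), lower them onto the wide tin until the inner lid sits fully home in its mouth, and let go. Then lift the outer lid off alone by its collar, leaving the inner lid seated, and finish while still holding the outer lid, level and still, about 10 cm above the tin, so that I can tie a date tag to the inner lid. Do not drop the lids, do not let them come apart before they are home on the tin, and leave the tins, jars, bottle and sausages on the counter where they stand.

Things in the scene. Friction and masses are not known exactly. Their poses are not given: they have to be found in the camera images.
- chest_front (a point): middle of the top front edge of the low wooden drawer chest, 250 deep x 260 wide x 102 high, fixed on the counter. Its x axis points into the chest, y along the front edge; the front looks along -x, towards the robot, and the one drawer slides out along -x. A flat stack of paper, 15 mm high, lies on the back part of the chest's top.
- chest_drawer0 (a joint): how far the drawer is open, in m: 0 shut, at most 0.173. It slides with about 1 N of friction and stays where it is left. The lids in it can be lifted out past the chest's top once it is open by about 0.16 or more. Its inner floor lies 22 mm above the counter; its front panel's top edge is 86 mm above the counter.
- chest_drawer0_handle (a point): middle of the drawer's dark steel bar handle: a round bar 11 mm thick, 120 mm long, along the chest's y, 35 mm in front of the drawer front and about 40 mm below the chest's top; room for a finger behind it, to be pinched from above.
- inner_lid: inner lid, steel, about 0.12 kg: flange 96 mm in diameter, 4 mm thick, with a tapered plug below (14 mm deep, 74 mm wide, 60 mm at its foot) and an upright knob. Origin: centre of the flange's underside, z up; seated, it meets point tin_rim. It starts in the drawer, standing on its plug, the outer lid nested on it; lifted by the knob it carries the outer lid along.
- knob (a point): on the inner lid's knob axis, 36 mm above the inner lid's origin. The knob's wooden grip is a 20 mm cylinder from 20 to 48 mm above that origin; with the lids nested, its top 24 mm stands clear above the outer lid's collar.
- outer_lid: outer lid, steel, about 0.12 kg: plate 107 mm in diameter, 4 mm thick, with a skirt 12 mm down around the inner lid's flange (2.5 mm clearance) and a 40 mm central hole with an upright collar, through which the inner lid's knob stands. Origin: centre of the plate's underside, z up; nested, 4 mm above the inner lid's origin. The lids only rest on each other.
- collar (a point): centre of the collar's top edge, 20 mm above the outer lid's origin. Collar: 48 mm outer, 40 mm inner diameter, rising 16 mm above the plate; grip it across its outside from above, the knob (24 mm taller) stays between the fingers.
- tin: the wide open steel tin, loose, upright, 92 mm outer diameter, 90 mm high, wall 4 mm (mouth about 83 mm). Origin: centre of its underside. About 0.6 kg.
- tin_rim (a point): centre of the wide tin's mouth, level with its rim, 90 mm above the counter.
- small_tin: a narrower open steel tin, 62 mm diameter, 65 mm high, that the lids do not fit; bystander beside the wide tin. It and the wide tin may swap places. Origin: centre of its underside.
- oil_bottle: green glass oil bottle, 68 mm diameter, 240 mm high, bystander to the left of the chest. Origin: centre of its underside.
- jar: glass jar with a lid, 68 mm diameter, 100 mm high, bystander to the right of the tins. Origin: centre of its underside.
- honey_jar: small glass jar, 60 mm diameter, 85 mm high, beyond the tins; bystander. Origin: centre of its underside.
- salami_a: dry sausage, 170 x 42 x 42 mm, lying on the dark board on the left; bystander. Origin: centre of its underside.
- salami_b: second dry sausage, same size, on the same board; bystander.
Not all that is in view belongs to the job. What is shaped like the tin but green or turquoise is not meant.

How it is judged:
On the way, in this order (a step that is already met when the one before it is completed fails the run):
1. the drawer is pulled open (by more than 120 mm) (value of joint chest_drawer0 above 0.12 m), for 0.2 s.
2. both lids, still nested, sit home on the wide tin and are let go (horizontal distance between inner_lid and tin below 0.008 m and z of inner_lid in the frame of tin between 0.086 and 0.094 m and angle between inner_lid's own z axis and vertical below 0.06 rad and z of outer_lid in the frame of inner_lid below 0.008 m and contact force between the fingers and inner_lid below 0.3 N and contact force between the fingers and outer_lid below 0.3 N), for 0.2 s.
At the end, for the whole second after the job is handed in: The fingers hold the outer lid still, level within 20 degrees, 60 mm or more above the inner lid, within 80 mm sideways of the tin, touching nothing else; the inner lid sits untouched in the upright wide tin, within 8 mm of its axis, 4 mm of full depth and 0.06 rad of level (horizontal distance between inner_lid and tin below 0.008 m and z of inner_lid in the frame of tin between 0.086 and 0.094 m and angle between each of inner_lid, tin's own z axis and vertical below 0.06 rad and z of outer_lid in the frame of inner_lid above 0.06 m and height (world z) of outer_lid above 0.14 m and horizontal distance between outer_lid and tin below 0.08 m and angle between outer_lid's own z axis and vertical below 0.35 rad and linear speed of outer_lid below 0.03 m/s and contact force between the fingers and outer_lid above 2 N and contact force between each of outer_lid, the fingers and inner_lid below 0.2 N and contact force between outer_lid and tin below 0.2 N and contact force between outer_lid and small_tin below 0.2 N and contact force between outer_lid and oil_bottle below 0.2 N and contact force between outer_lid and jar below 0.2 N); the arm keeps its last pose, push and grip.
It fails at once if the lids come apart (more than 12 mm) while the inner lid is not seated in the wide tin (not (horizontal distance between inner_lid and tin below 0.008 m and z of inner_lid in the frame of tin between 0.086 and 0.094 m and angle between inner_lid's own z axis and vertical below 0.06 rad) and (z of outer_lid in the frame of inner_lid above 0.016 m or horizontal distance between outer_lid and inner_lid above 0.012 m)).
It fails at once if the lids are dropped (the inner lid moves faster than 0.5 m/s with no finger on it or on the outer lid) (linear speed of inner_lid above 0.5 m/s and contact force between the fingers and inner_lid below 0.05 N and contact force between the fingers and outer_lid below 0.05 N).
It fails at once if the wide tin is shoved more than 30 mm or tipped (distance of tin from where it was at the start of the episode above 0.03 m or angle between tin's own z axis and vertical above 0.3 rad).
It fails at once if another thing on the counter is shoved more than 40 mm (distance of any of small_tin, oil_bottle, jar, honey_jar, salami_a, salami_b from where it was at the start of the episode above 0.04 m).
It also fails if it takes over 61 s, if anything falls off the work surface, if the arm or the gripper's body presses on something with over 40 N, if the wrist force passes 120 N, or if a joint passes its speed limit or range.

## Working session

There is one attempt and no reset: what is moved stays moved. The work goes in short steps, Python scripts to look and compute and a tool call to move; the robot and the scene stay as the last step left them, time stands still between calls to the robot, and variables do not carry over. Pictures are saved under pics/ and viewed, about 8 in all and at most 12, crops included, and the job is handed in when it is done.

Besides the shell and the picture viewer there is one more tool, called after ">>>" as a command line: name --pt "numbers of a row" for each row, then --argument value for the rest. apply_moves: Moves the arm, as the interface text tells. Its arguments: {"type":"object","properties":{"deltas":{"type":"array","items":{"type":"array","items":{"type":"number"}}},"force":{"type":"number"}},"required":["deltas"]}

```bash
ls; mkdir -p pics; cat > h.py <<'E'
import numpy as np, cv2
from scipy.spatial.transform import Rotation as R
from bench import sensors, imaging, r
def cam(n):
    s=sensors.observe(); c=imaging.camera(n)
    K=np.array([[c['fx'],0,c['cx']],[0,c['fy'],c['cy']],[0,0,1.]])
    if n=='wrist':
        T=np.eye(4);T[:3,:3]=R.from_euler('xyz',s['tool_rot']).as_matrix();T[:3,3]=s['tcp_pos']
        T=T@np.array(c['mount']); 
    else:
        T=np.eye(4);o=np.array(c['orientation'])
        T[:3,:3]=o if o.shape==(3,3) else R.from_euler('xyz',o).as_matrix() if o.size==3 else R.from_quat(o).as_matrix()
        T[:3,3]=c['eye']
    return c,K,T,s
def ray(K,T,u,v,z):
    d=T[:3,:3]@np.array([(u-K[0,2])/K[0,0],-(v-K[1,2])/K[1,1],-1.]); o=T[:3,3]
    return o+d*(z-o[2])/d[2]
def proj(K,T,p):
    q=T[:3,:3].T@(np.array(p)-T[:3,3]); return K[0,0]*q[0]/-q[2]+K[0,2], K[1,1]*-q[1]/-q[2]+K[1,2]
def save(n,c): cv2.imwrite('pics/'+n+'.png',cv2.cvtColor(c['color'],cv2.COLOR_RGB2BGR))
E
python3 - <<'E'
from h import *
a=[]
for n in('scene','side'):
    c,K,T,s=cam(n); a.append(c['color']); np.savez(n,K=K,T=T); print(n,{k:c[k] for k in c if k!='color'})
    cv2.imwrite('pics/a_%s.png'%n,cv2.resize(c['color'][...,::-1],None,fx=1.5,fy=1.5,interpolation=cv2.INTER_CUBIC))
print(s)
E
```

```text
pics
scene {'fx': 390.68977936211894, 'fy': 390.68977936211894, 'cx': 265.61755970922985, 'cy': 193.51090028575126, 'eye': array([1.04505853, 0.57347333, 1.01833205]), 'orientation': array([6.52732619e-01, 4.98078129e-04, 2.33112803e+00])}
side {'fx': 374.2947633454518, 'fy': 374.2947633454518, 'cx': 253.17637865986651, 'cy': 191.74859886111216, 'eye': array([-0.11603382, -0.60356235,  0.91950167]), 'orientation': array([ 0.85082259,  0.01501757, -0.78977496])}
{'time': 0.05, 'joints': array([ 1.26840948e+00,  4.80832462e-01,  1.59685109e+00,  1.06113240e-05,
        1.06508653e+00, -4.65814622e-02]), 'joint_velocities': array([ 0.00093628,  0.00165191,  0.00107144,  0.0020916 ,  0.00152142,
       -0.00036856]), 'tau': array([ 1.70768290e-03, -9.53136134e+01, -4.31486928e+01,  5.31159901e-05,
        5.30866397e-03, -1.31153746e-05]), 'tcp_pos': array([0.16431305, 0.62848087, 0.23068047]), 'tool_rot': array([-3.14152856e+00,  1.17572584e-03,  1.31498584e+00]), 'wrist_force': array([ 0.68349914, -0.09919383,  1.00366671]), 'moment': array([-0.0146316 ,  0.01553198,  0.00792934]), 'opening': 0.08546860521242328}
```

View pics/a_scene.png

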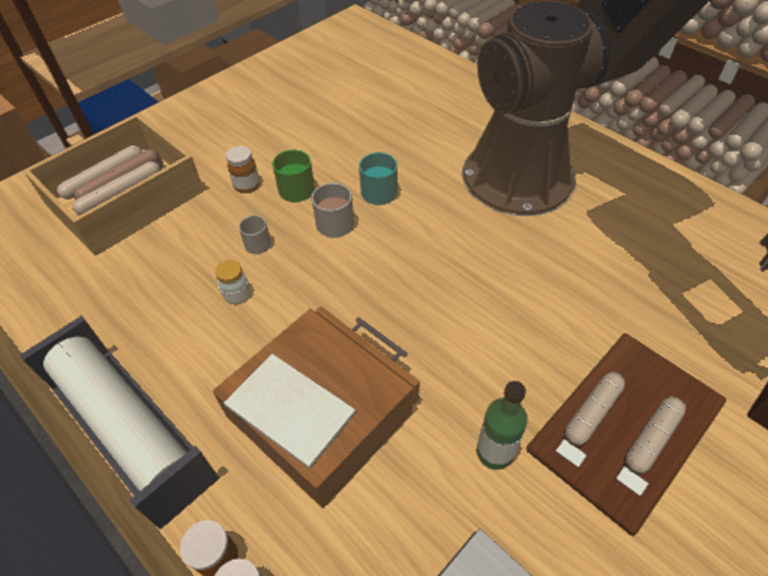

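View pics/a_side.png

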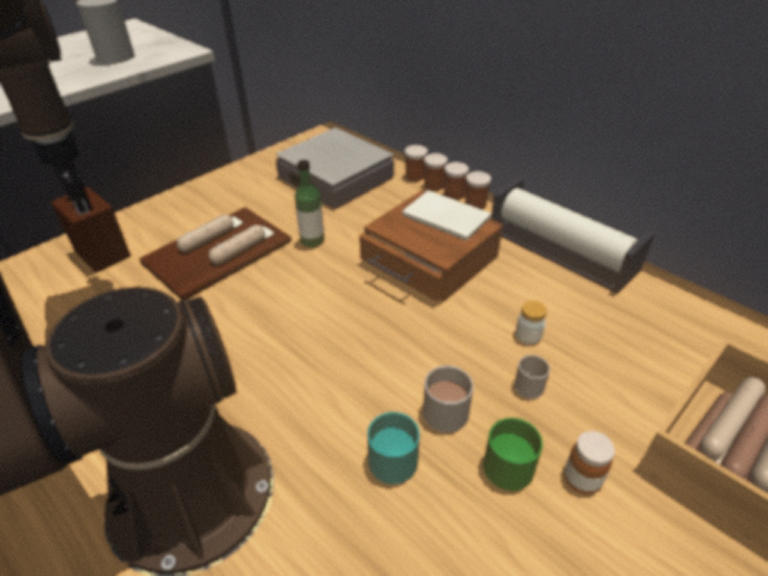

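Candidates for the tin, in `a_scene` pixels: grey wide (333,205), green (294,172), turquoise (379,175), and the small grey one (255,232). I choose the wide grey tin at (333,205). The handle is the bar from (357,322) to (403,356) on the chest front. Next I take close crops and measurements.

```bash
python3 - <<'E'
from h import *
S=np.load('scene.npz');D=np.load('side.npz')
f=lambda c,u,v,z:np.round(ray(c['K'],c['T'],u/1.5,v/1.5,z),3)
print('chest top corners scene',f(S,318,309,.102),f(S,418,384,.102),f(S,216,392,.102),'side',f(D,362,240,.102),f(D,500,232,.102))
print('handle scene',f(S,357,322,.062),f(S,403,356,.062),'side',f(D,369,253,.062),f(D,408,270,.062))
print('tin',f(S,333,194,.09),f(D,448,384,.09)); print('small',f(S,255,225,.065),f(D,532,367,.065))
print('jar',f(S,230,270,.1),f(D,533,310,.1),f(S,239,155,.1)); print('honey/bottle',f(S,515,390,.24))
a=cv2.imread('pics/a_scene.png'); b=cv2.imread('pics/a_side.png')
c1=cv2.resize(a[150:270,220:420],None,fx=3,fy=3,interpolation=2); c2=cv2.resize(a[290:400,300:430],(390,330),interpolation=2)
c3=cv2.resize(b[220:330,350:480],(390,330),interpolation=2)[:, :210]
cv2.imwrite('pics/crop.png',np.vstack([c1[:, :600][:280],np.hstack([c2,c3])[:310]]))
E
```

```text
chest top corners scene [0.677 0.01  0.102] [0.664 0.258 0.102] [0.917 0.014 0.102] side [0.633 0.217 0.102] [ 0.892 -0.007  0.102]
handle scene [0.629 0.064 0.062] [0.623 0.183 0.062] side [0.644 0.206 0.062] [0.662 0.09  0.062]
tin [ 0.434 -0.215  0.09 ] [ 0.441 -0.213  0.09 ]
small [ 0.605 -0.289  0.065] [ 0.606 -0.293  0.065]
jar [ 0.734 -0.194  0.1  ] [ 0.711 -0.22   0.1  ] [ 0.504 -0.469  0.1  ]
honey/bottle [0.63  0.416 0.24 ]
```

View pics/crop.png

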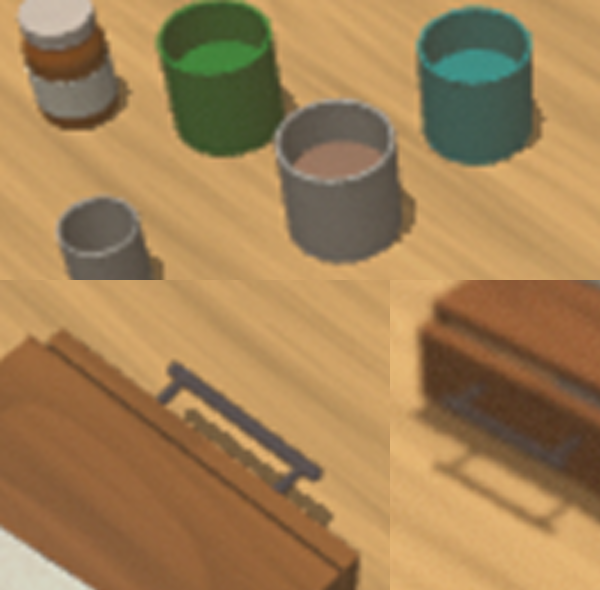

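The crop confirms the open grey wide tin, centred around crop (337,140), and the handle bar from crop (175,368) to (318,472). The tin is at about (0.437,-0.214), and both cameras agree. The handle middle is at about (0.626,0.123). Next I move above the handle.

>>> apply_moves --pt "0 0 0 0 0 9.06 0" --pt "0 0 0 0 0 9.06 0" --pt "0 0 0 0 0 9.06 0" --pt "0 0 0 0 0 9.06 0" --pt "0 0 0 0 0 9.06 0" --pt "0 0 0 0 0 9.06 0" --pt "0 0 0 0 0 9.06 0" --pt "0 0 0 0 0 9.06 0" --pt "0.03 0.042 0 0 0 0 0" --pt "0.03 0.042 0 0 0 0 0"

```text
time: 1.35
tcp_pos: [0.2288, 0.5469, 0.2308]
tool_rot: [3.141, 0.0, 0.051]
wrist_force: [1.2, 1.2, 1.2]
opening: 0.0857
```

>>> apply_moves --pt "0.037 0.045 0 0 0 0 0" --pt "0.037 0.045 0 0 0 0 0" --pt "0.037 0.045 0 0 0 0 0" --pt "0.037 0.045 0 0 0 0 0" --pt "0.037 0.045 0 0 0 0 0" --pt "0.037 0.045 0 0 0 0 0" --pt "0.037 0.045 0 0 0 0 0" --pt "0.037 0.045 0 0 0 0 0" --pt "0.037 0.045 0 0 0 0 0" --pt "0.037 0.045 0 0 0 0 0"

```text
time: 2.6
tcp_pos: [0.6215, 0.1153, 0.2311]
tool_rot: [-3.142, 0.0, 0.05]
wrist_force: [0.6, -0.2, 0.6]
opening: 0.0854
```

```bash
python3 - <<'E'
from h import *
c,K,T,s=cam('wrist'); np.savez('w1',K=K,T=T,im=c['color']); print(c['mount'],K,s['tcp_pos'],s['tool_rot'],s['time'],{k:v for k,v in c.items() if 'dist' in k})
cv2.imwrite('pics/w1.png',cv2.resize(c['color'][...,::-1],None,fx=1.5,fy=1.5,interpolation=2))
print(proj(K,T,[.626,.123,.062]))
E
```

```text
[[ 9.99999996e-01 -2.06551572e-05 -8.54261174e-05 -4.22238137e-04]
 [-4.38950161e-05 -9.59458854e-01 -2.81848727e-01 -7.19177517e-02]
 [-7.61412150e-05  2.81848730e-01 -9.59458851e-01 -1.43402161e-01]
 [ 0.00000000e+00  0.00000000e+00  0.00000000e+00  1.00000000e+00]] [[336.3290865    0.         251.71850808]
 [  0.         336.3290865  188.30585236]
 [  0.           0.           1.        ]] [0.62153964 0.11534172 0.23109939] [-3.14152854e+00  3.29278778e-04  4.97951932e-02] 2.6 {}
(np.float64(257.31037504565575), np.float64(160.60634845212897))
```

View pics/w1.png

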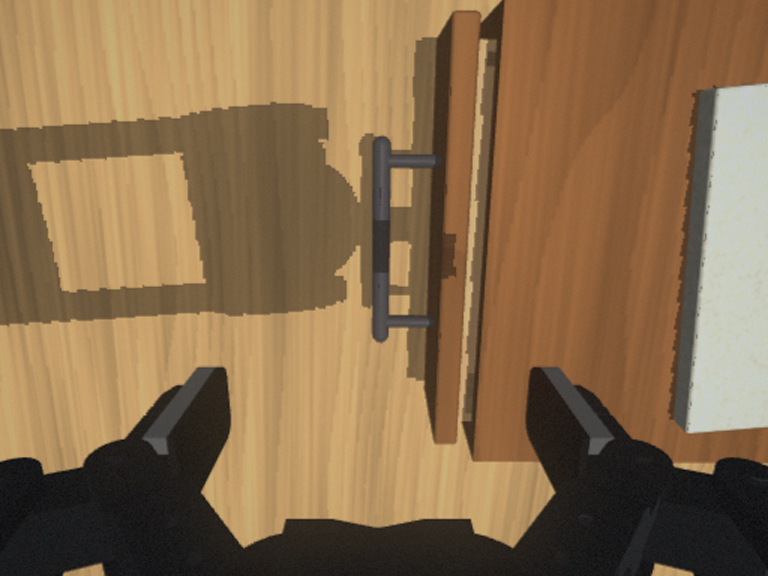

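```bash
python3 - <<'E'
from h import *
D=np.load('w1.npz');K,T=D['K'],D['T']
f=lambda u,v,z:np.round(ray(K,T,u/1.5,v/1.5,z),4)
a,b=f(381.5,137,.0675),f(380,342,.0675);print('handle',a,b,(a+b)/2,np.linalg.norm(a-b),np.arctan2(b[0]-a[0],a[1]-b[1]))
print('drawer panel front top',f(455,12,.086),f(436,443,.086)); print('chest edge',f(505,2,.102),f(474,460,.102))
E
```

```text
handle [0.6199 0.1857 0.0675] [0.6256 0.0564 0.0675] [0.62275 0.12105 0.0675 ] 0.12942557707037664 0.04405500325199302
drawer panel front top [0.6543 0.2495 0.086 ] [ 0.6656 -0.0054  0.086 ]
chest edge [0.676  0.2516 0.102 ] [ 0.6878 -0.0058  0.102 ]
```

The wrist picture shows the handle bar vertical at u≈381, v 137–342, with the drawer panel at u≈455. The measured bar length and its 37 mm offset from the panel match the description. Next I narrow the fingers and descend.

>>> apply_moves --pt "0.0016 -0.0056 0.02 0 0 0 170" --pt "0 0 0.02 0 0 0 170" --pt "0 0 0.02 0 0 0 170" --pt "0 0 0.02 0 0 0 170" --pt "0 0 0.02 0 0 0 170" --pt "0 0 0.01 0 0 0 170" --pt "0 0 0.01 0 0 0 170" --pt "0 0 0 0 0 0 170" --pt "0 0 0 0 0 0 170" --pt "0 0 0 0 0 0 170" --force 60

```text
time: 3.9
tcp_pos: [0.6223, 0.1227, 0.1119]
tool_rot: [-3.142, -0.001, 0.05]
wrist_force: [0.6, -0.6, 0.9]
opening: 0.0282
```

>>> apply_moves --pt "0.0005 0 0.016 0 0 0 170" --pt "0 0 0.016 0 0 0 170" --pt "0 0 0.016 0 0 0 170" --pt "0 0 0.016 0 0 0 170" --pt "0 0 0 0 0 0 170" --pt "0 0 0 0 0 0 255" --pt "0 0 0 0 0 0 255" --pt "0 0 0 0 0 0 255" --pt "0 0 0 0 0 0 255" --pt "0 0 0 0 0 0 255"

```text
time: 5.15
tcp_pos: [0.622, 0.1227, 0.0469]
tool_rot: [3.142, 0.001, 0.05]
wrist_force: [0.6, 0.5, -7.1]
opening: 0.009
```

>>> apply_moves --pt "-0.008 0 0 0 0 0 255" --pt "-0.018 0 0 0 0 0 255" --pt "-0.018 0 0 0 0 0 255" --pt "-0.018 0 0 0 0 0 255" --pt "-0.018 0 0 0 0 0 255" --pt "-0.018 0 0 0 0 0 255" --pt "-0.018 0 0 0 0 0 255" --pt "-0.018 0 0 0 0 0 255" --pt "-0.018 0 0 0 0 0 255" --pt "-0.008 0 0 0 0 0 255"

```text
time: 6.4
tcp_pos: [0.4606, 0.1154, 0.047]
tool_rot: [-3.141, 0.001, 0.05]
wrist_force: [0.5, 16.5, -23.2]
opening: 0.0087
```

>>> apply_moves --pt "-0.003 0 0 0 0 0 255" --pt "-0.002 0 0 0 0 0 255" --pt "-0.001 0 0 0 0 0 255" --pt "0 0 0 0 0 0 255" --pt "0 0 0 0 0 0 255" --pt "0 0 0 0 0 0 255" --pt "0 0 0 0 0 0 255" --pt "0 0 0 0 0 0 255" --pt "0 0 0 0 0 0 255" --pt "0 0 0 0 0 0 255"

```text
time: 7.65
tcp_pos: [0.4578, 0.1153, 0.0471]
tool_rot: [-3.141, -0.003, 0.05]
wrist_force: [10.1, 14.6, -31.0]
opening: 0.0087
```

>>> apply_moves --pt "0 0 0 0 0 0 170" --pt "0 0 0 0 0 0 170" --pt "0 0 0 0 0 0 170" --pt "0 0 0 0 0 0 170" --pt "0 0 -0.02 0 0 0 170" --pt "0 0 -0.04 0 0 0 170" --pt "0 0 -0.05 0 0 0 100" --pt "0.02 0 -0.05 0 0 0 100" --pt "0.03 0 -0.02 0 0 0 100" --pt "0.03 0 0 0 0 0 100"

```text
time: 8.9
tcp_pos: [0.5383, 0.1186, 0.2297]
tool_rot: [-3.141, -0.004, 0.05]
wrist_force: [0.4, 0.0, -0.2]
opening: 0.0522
```

```bash
python3 - <<'E'
from h import *
c,K,T,s=cam('wrist'); np.savez('w2',K=K,T=T,im=c['color']); print(s['tcp_pos'],s['tool_rot'],s['time'])
cv2.imwrite('pics/w2.png',cv2.resize(c['color'][...,::-1],None,fx=1.5,fy=1.5,interpolation=2))
E
```

```text
[0.53832711 0.11856222 0.2296763 ] [-3.14116015 -0.00389344  0.04995957] 8.9
```

View pics/w2.png

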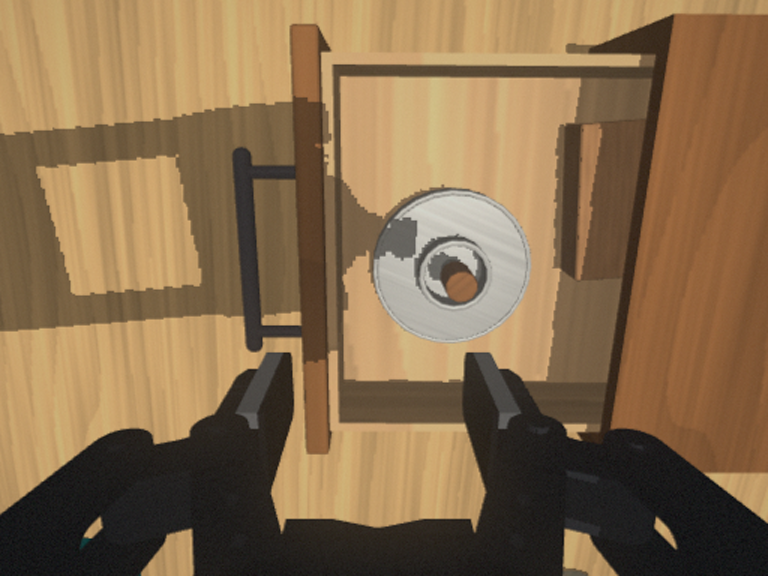

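The drawer is open. The lids stand in it with the plate centre at (452,266), collar top at (456,272) and knob top at (461,286).

```bash
python3 - <<'E'
from h import *
D=np.load('w2.npz');K,T,im=D['K'],D['T'],D['im']
f=lambda u,v,z:np.round(ray(K,T,u/1.5,v/1.5,z),4)
print('knob',f(461,286,.084),'collar',f(457,271.5,.06),'plate',f(452,266,.044))
a,b=f(530,264,.044),f(374,266,.044);print(a,b,np.linalg.norm(a-b))
h=cv2.cvtColor(im,cv2.COLOR_RGB2HSV); p=f(461,286,.084)
m=cv2.inRange(im[180:202,294:322],(90,40,0),(200,110,80)); print('orange centroid px*1.5',np.array([cv2.moments(m)[k]/cv2.moments(m)['m00'] for k in('m10','m01')])*1.5+[441,270])
print('chest edge',f(672,14,.102),f(610,472,.102))
E
```

```text
knob [0.5892 0.1059 0.084 ] collar [0.5902 0.1085 0.06  ] plate [0.5894 0.1079 0.044 ]
[0.6418 0.1119 0.044 ] [0.5369 0.1054 0.044 ] 0.10510118933675298
orange centroid px*1.5 [461.13091922 286.11142061]
chest edge [0.6748 0.2535 0.102 ] [ 0.6915 -0.0064  0.102 ]
```

>>> apply_moves --pt "0.0253 0.0071 0 0 0 0 100" --pt "0.0253 0.0071 0 0 0 0 100" --pt "0 0 0.03 0 0 0 100" --pt "0 0 0.03 0 0 0 100" --pt "0 0 0.03 0 0 0 100" --pt "0 0 0.03 0 0 0 100" --pt "0 0 0.01 0 0 0 100" --pt "0 0 0 0 0 0 100" --pt "0 0 0 0 0 0 100" --pt "0 0 0 0 0 0 100"

```text
time: 10.2
tcp_pos: [0.5884, 0.1068, 0.0984]
tool_rot: [-3.141, -0.002, 0.05]
wrist_force: [-0.4, 0.6, -0.1]
opening: 0.0521
```

```bash
python3 - <<'E'
from h import *
c,K,T,s=cam('wrist'); np.savez('w3',K=K,T=T,im=c['color']); print(s['tcp_pos'],s['tool_rot'],s['time'])
print(np.array(proj(K,T,[.5895,.107,.084]))*1.5)
cv2.imwrite('pics/w3.png',cv2.resize(c['color'][...,::-1],None,fx=1.5,fy=1.5,interpolation=2))
E
```

```text
[0.58836731 0.10684809 0.09836306] [-3.14146005e+00 -1.61023902e-03  4.99790552e-02] 10.2
[382.04949758 354.32250057]
```

View pics/w3.png

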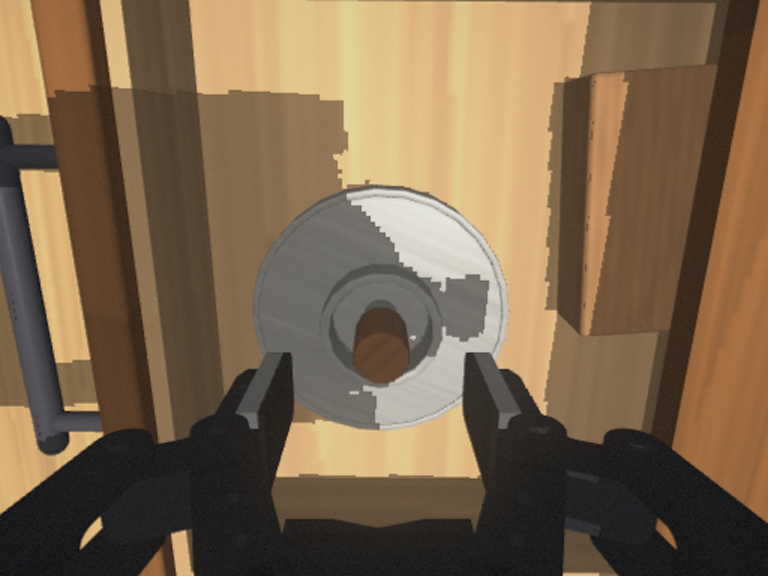

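The knob is centred between the pads, with its top at about (382,358) against a predicted (382,354). I descend the last 36 mm and grip.

>>> apply_moves --pt "0.001 0.001 0.012 0 0 0 100" --pt "0 0 0.012 0 0 0 100" --pt "0 0 0.011 0 0 0 100" --pt "0 0 0 0 0 0 100" --pt "0 0 0 0 0 0 255" --pt "0 0 0 0 0 0 255" --pt "0 0 0 0 0 0 255" --pt "0 0 0 0 0 0 255" --pt "0 0 0 0 0 0 255" --pt "0 0 0 0 0 0 255" --force 60

```text
time: 11.5
tcp_pos: [0.5892, 0.1059, 0.0627]
tool_rot: [-3.142, -0.001, 0.05]
wrist_force: [0.6, -0.5, 5.3]
opening: 0.0177
```

>>> apply_moves --pt "0 0 -0.002 0 0 0 255" --pt "0 0 -0.004 0 0 0 255" --pt "0 0 -0.01 0 0 0 255" --pt "0 0 -0.018 0 0 0 255" --pt "0 0 -0.022 0 0 0 255" --pt "0 0 -0.022 0 0 0 255" --pt "0 0 -0.022 0 0 0 255" --pt "0 0 -0.018 0 0 0 255" --pt "0 0 -0.008 0 0 0 255" --pt "0 0 0 0 0 0 255"

```text
time: 12.75
tcp_pos: [0.589, 0.1058, 0.1888]
tool_rot: [-3.142, -0.001, 0.05]
wrist_force: [0.7, -0.7, -2.0]
opening: 0.0178
```

```bash
python3 - <<'E'
from h import *
c,K,T,s=cam('wrist'); np.savez('w4',K=K,T=T,im=c['color']); print(s['tcp_pos'],s['tool_rot'],s['wrist_force'],s['moment'])
c2,K2,T2,s=cam('side')
a=cv2.resize(c['color'][...,::-1],(400,300)); b=cv2.resize(c2['color'][100:250,200:400,::-1],(400,300),interpolation=2)
cv2.imwrite('pics/w4.png',np.hstack([a,b]))
E
```

```text
[0.5889777  0.10581731 0.18877702] [-3.14154274e+00 -7.71822646e-04  5.00151370e-02] [ 0.72153926 -0.70104975 -1.97760145] [-0.00923061  0.02482461  0.00227922]
```

View pics/w4.png

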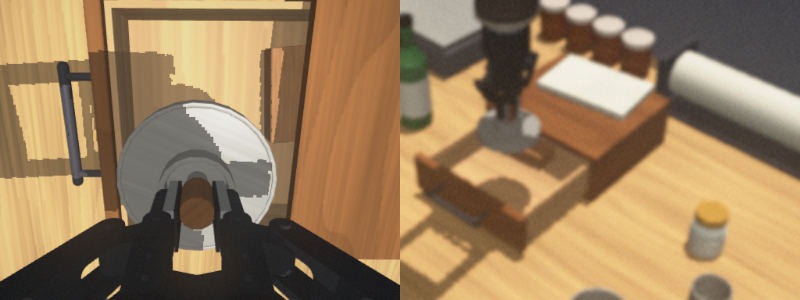

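Both lids are lifted, still nested and level: the plate shows at left (195,175), and in the side crop they hang above the drawer. Next I carry them past the tin so that the wrist camera sees its mouth.

>>> apply_moves --pt "-0.003 0.008 0 0 0 0 255" --pt "-0.006 0.016 0 0 0 0 255" --pt "-0.01 0.024 0 0 0 0 255" --pt "-0.01 0.026 0 0 0 0 255" --pt "-0.01 0.026 0 0 0 0 255" --pt "-0.01 0.026 0 0 0 0 255" --pt "-0.01 0.026 0 0 0 0 255" --pt "-0.01 0.026 0 0 0 0 255" --pt "-0.01 0.026 0 0 0 0 255" --pt "-0.01 0.026 0 0 0 0 255"

```text
time: 14.1
tcp_pos: [0.5102, -0.13, 0.1881]
tool_rot: [-3.142, 0.001, 0.049]
wrist_force: [-1.0, -0.1, -2.4]
opening: 0.0179
```

>>> apply_moves --pt "-0.01 0.026 0 0 0 0 255" --pt "-0.01 0.026 0 0 0 0 255" --pt "-0.01 0.026 0 0 0 0 255" --pt "-0.01 0.026 0 0 0 0 255" --pt "-0.01 0.026 0 0 0 0 255" --pt "-0.01 0.026 0 0 0 0 255" --pt "-0.01 0.02 0 0 0 0 255" --pt "-0.006 0.012 0 0 0 0 255" --pt "-0.004 0.008 0 0 0 0 255" --pt "0 0.004 0 0 0 0 255"

```text
time: 15.35
tcp_pos: [0.4412, -0.3323, 0.1883]
tool_rot: [-3.141, 0.0, 0.05]
wrist_force: [0.3, -0.6, -3.3]
opening: 0.018
```

```bash
python3 - <<'E'
from h import *
c,K,T,s=cam('wrist'); np.savez('w5',K=K,T=T,im=c['color']); print(s['tcp_pos'],s['tool_rot'],s['wrist_force'])
print(np.array(proj(K,T,[.437,-.214,.09]))*1.5)
cv2.imwrite('pics/w5.png',cv2.resize(c['color'][...,::-1],None,fx=1.5,fy=1.5,interpolation=2))
E
```

```text
[ 0.44121371 -0.33228181  0.18825491] [-3.14144636e+00  1.45140363e-04  4.97147141e-02] [ 0.32816644 -0.56702829 -3.34070321]
[382.39542784  22.72008726]
```

View pics/w5.png

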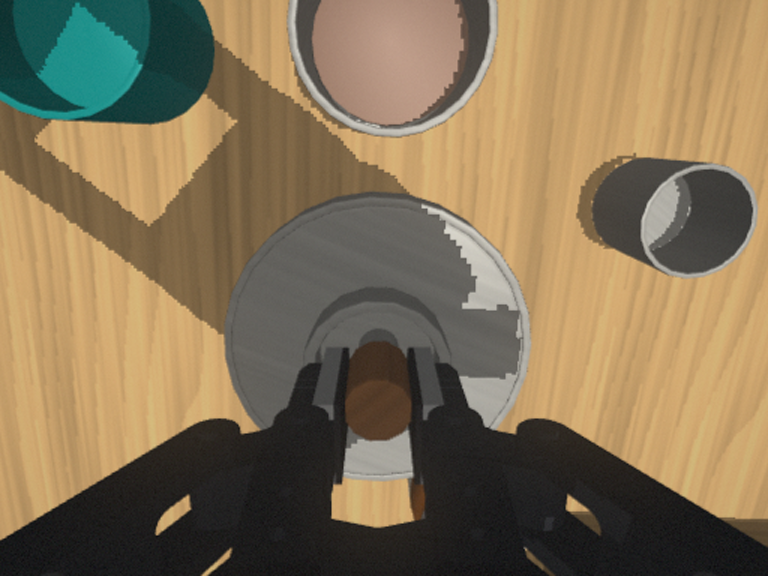

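The tin mouth shows at the top, with outer rim left (289,12), right (497,12) and bottom (393,137). The held plate spans u 226–530 and v 192–478. The lids are nested and level.

```bash
python3 - <<'E'
from h import *
from scipy.optimize import least_squares
D=np.load('w5.npz');K,T,im=D['K'],D['T'],D['im']
f=lambda u,v,z:ray(K,T,u/1.5,v/1.5,z)[:2]
# rim by colour: bright pixel edge; hand points on outer edge
P=np.array([f(*p,.09) for p in[(289,12),(497,12),(393,137)]])
q=least_squares(lambda x:np.hypot(*(P-x[:2]).T)-x[2],[.437,-.214,.046]).x
print('tin',q)
q2=least_squares(lambda x:np.hypot(*(P-x[:2]).T)-.046,[.437,-.214]);print(q2.x,q2.fun)
z=.1882-.0267+.008
P=np.array([f(*p,z) for p in[(226,335),(530,335),(379,192),(379,478)]])
print('plate',least_squares(lambda x:np.hypot(*(P-x[:2]).T)-x[2],[.44,-.33,.05]).x)
print('knob',f(378,410,.2095),'tcp',D['T'][:2,3])
E
```

```text
tin [ 0.44167105 -0.21606838  0.04532703]
[ 0.44164637 -0.21559214] [-0.0007397  -0.00073777 -0.00019611]
plate [ 0.44091582 -0.33156468  0.0531281 ]
knob [ 0.44093304 -0.33250485] tcp [ 0.4372401  -0.26049377]
```

>>> apply_moves --pt "0.001 -0.006 0 0 0 0 255" --pt "0.001 -0.016 0 0 0 0 255" --pt "0.001 -0.022 0 0 0 0 255" --pt "0.001 -0.024 0 0 0 0 255" --pt "0.001 -0.024 0 0 0 0 255" --pt "0.001 -0.016 0 0 0 0 255" --pt "0.0003 -0.006 0.005 0 0 0 255" --pt "0 -0.0023 0.015 0 0 0 255" --pt "0 0 0.018 0 0 0 255" --pt "0 0 0.01 0 0 0 255"

```text
time: 16.65
tcp_pos: [0.4414, -0.2158, 0.1387]
tool_rot: [-3.141, 0.001, 0.049]
wrist_force: [-0.4, -0.2, -3.6]
opening: 0.0178
```

```bash
python3 - <<'E'
from h import *
c,K,T,s=cam('scene'); c2,K2,T2,s=cam('side'); print(s['tcp_pos'],s['tool_rot'],s['wrist_force'])
a=cv2.resize(c['color'][90:190,165:285,::-1],(400,333),interpolation=2); b=cv2.resize(c2['color'][200:330,230:386,::-1],(400,333),interpolation=2)
cv2.imwrite('pics/w6.png',np.hstack([a,b]))
E
```

```text
[ 0.44107734 -0.21558293  0.13801378] [-3.14030937e+00  2.15429159e-03  4.93947618e-02] [-0.93075307  0.80020818 -4.63721868]
```

View pics/w6.png

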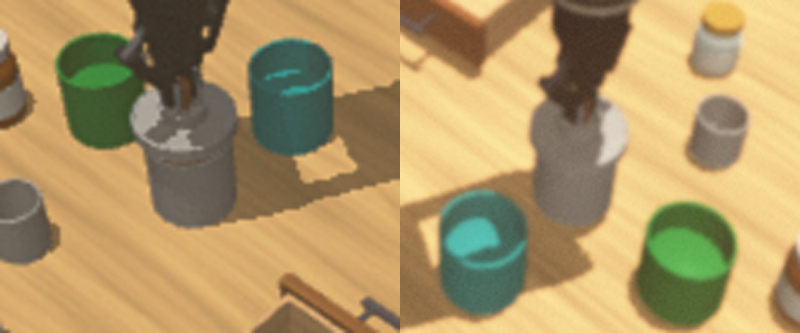

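The lids sit above the tin mouth. Lid and tin centres may differ by about 5 mm, so I check numerically with silhouettes before lowering.

```bash
python3 - <<'E'
from h import *
sz={'scene':(slice(90,190),slice(165,285)),'side':(slice(200,330),slice(230,386))}
th=np.linspace(0,2*np.pi,721)
def circ(K,T,c,rad,z): return np.array([proj(K,T,[c[0]+rad*np.cos(t),c[1]+rad*np.sin(t),z]) for t in th])
tin0=(.4415,-.2155)
for n in('scene','side'):
    c,K,T,s=cam(n); im=c['color']; np.savez('b_'+n,K=K,T=T,im=im)
    S=cv2.cvtColor(im,cv2.COLOR_RGB2HSV)[...,1]
    m=(S<75)
    tcp=s['tcp_pos']; oz=tcp[2]-.0267
    L=circ(K,T,tcp[:2],.0535,oz+.004); B=circ(K,T,tin0,.046,0.02); M=circ(K,T,tin0,.046,.06)
    for name,C in(('lid',L),('tin z.02',B),('tin z.06',M)):
        v=int(round(C[np.argmin(C[:,0]),1])); pl,pr=C[:,0].min(),C[:,0].max()
        row=m[v]; mid=int((pl+pr)/2); l=mid
        while row[l-1]: l-=1
        rr=mid
        while row[rr+1]: rr+=1
        print(n,name,'v',v,'pred',round(pl,1),round(pr,1),'meas',l,rr+1,'sat L',S[v,l-3:l+3],'R',S[v,rr-2:rr+4])
E
```

```text
scene lid v 126 pred 203.4 235.4 meas 204 236 sat L [115 116 105  52  26  24] R [ 36  35  34  83 116 123]
scene tin z.02 v 146 pred 209.0 234.9 meas 211 236 sat L [124 128  83  39  38  43] R [ 50  49  61 116 123 122]
scene tin z.06 v 138 pred 207.6 234.2 meas 209 224 sat L [126 128 110  63  41  38] R [58 67 72 77 79 63]
side lid v 249 pred 280.6 319.7 meas 282 320 sat L [110 112  92  61  59  58] R [ 35  48  71  95 107 107]
side tin z.02 v 271 pred 282.0 313.6 meas 284 312 sat L [112  93  76  65  63  62] R [ 47  56  63  81 107 112]
side tin z.06 v 262 pred 282.5 314.9 meas 284 314 sat L [111 115  97  67  64  57] R [ 35  40  52  80 102 107]
```

The silhouettes suggest the tin is about 2.5 mm towards (-0.7,+0.7) from where I assumed. I correct by 2 mm and lower slowly.

>>> apply_moves --pt "-0.0015 -0.0015 0 0 0 0 255" --pt "0 0 0.004 0 0 0 255" --pt "0 0 0.004 0 0 0 255" --pt "0 0 0.003 0 0 0 255" --pt "0 0 0.002 0 0 0 255" --pt "0 0 0.002 0 0 0 255" --pt "0 0 0.001 0 0 0 255" --pt "0 0 0.001 0 0 0 255" --pt "0 0 0 0 0 0 255" --pt "0 0 0 0 0 0 255"

```text
time: 18.1
tcp_pos: [0.4404, -0.2142, 0.1233]
tool_rot: [3.142, -0.0, 0.05]
wrist_force: [0.3, 1.2, -2.6]
opening: 0.0178
```

>>> apply_moves --pt "0 0 0.001 0 0 0 255" --pt "0 0 0.001 0 0 0 255" --pt "0 0 0.001 0 0 0 255" --pt "0 0 0.001 0 0 0 255" --pt "0 0 0.001 0 0 0 255" --pt "0 0 0.001 0 0 0 255" --pt "0 0 0.0005 0 0 0 255" --pt "0 0 0 0 0 0 255" --pt "0 0 0 0 0 0 255" --pt "0 0 0 0 0 0 255"

```text
time: 19.35
tcp_pos: [0.4404, -0.2142, 0.1168]
tool_rot: [3.142, -0.0, 0.05]
wrist_force: [0.8, 0.3, -2.8]
opening: 0.0178
```

Still carrying the weight; I feel for contact.

>>> apply_moves --pt "0 0 0.0005 0 0 0 255" --pt "0 0 0.0005 0 0 0 255" --pt "0 0 0.0005 0 0 0 255" --pt "0 0 0 0 0 0 255" --pt "0 0 0 0 0 0 255" --pt "0 0 0 0 0 0 255" --pt "0 0 0 0 0 0 255" --pt "0 0 0 0 0 0 255" --pt "0 0 0 0 0 0 255" --pt "0 0 0 0 0 0 255"

```text
time: 20.6
tcp_pos: [0.4406, -0.2143, 0.1165]
tool_rot: [3.141, -0.001, 0.05]
wrist_force: [-6.5, 4.7, 29.4]
opening: 0.018
```

Firm contact came at the expected seating height (TCP 0.1165 against 0.1167 predicted). I ease off and release.

>>> apply_moves --pt "0 0 -0.0006 0 0 0 255" --pt "0 0 -0.0004 0 0 0 255" --pt "0 0 0 0 0 0 200" --pt "0 0 0 0 0 0 180" --pt "0 0 0 0 0 0 120" --pt "0 0 0 0 0 0 80" --pt "0 0 0 0 0 0 60" --pt "0 0 0 0 0 0 60" --pt "0 0 0 0 0 0 60" --pt "0 0 0 0 0 0 60"

```text
time: 21.85
tcp_pos: [0.4404, -0.2142, 0.1163]
tool_rot: [3.142, -0.0, 0.05]
wrist_force: [0.8, -0.0, -0.5]
opening: 0.0655
```

>>> apply_moves --pt "0 0 -0.01 0 0 0 60" --pt "0 0 -0.02 0 0 0 60" --pt "0 0 -0.02 0 0 0 60" --pt "0 0 -0.02 0 0 0 60" --pt "0 0 -0.01 0 0 0 60" --pt "0 0 0 0 0 0 60" --pt "0 0 0 0 0 0 60" --pt "0 0 0 0 0 0 60" --pt "0 0 0 0 0 0 60" --pt "0 0 0 0 0 0 60"

```text
time: 23.1
tcp_pos: [0.4403, -0.2142, 0.1961]
tool_rot: [-3.141, 0.0, 0.05]
wrist_force: [0.0, 0.2, 0.1]
opening: 0.0651
```

```bash
python3 - <<'E'
from h import *
c,K,T,s=cam('wrist'); np.savez('w7',K=K,T=T,im=c['color']); print(s['tcp_pos'],s['tool_rot'],s['wrist_force'])
c2,_,_,_=cam('side')
a=cv2.resize(c['color'][...,::-1],(480,360),interpolation=2); b=cv2.resize(c2['color'][200:330,240:350,::-1],(305,360),interpolation=2)
cv2.imwrite('pics/w7.png',np.hstack([a,b]))
print(np.array(proj(K,T,[.4404,-.2142,.138]))*480/512,np.array(proj(K,T,[.4404,-.2142,.098]))*480/512)
E
```

```text
[ 0.4403318  -0.21416773  0.19606447] [-3.14139987e+00  3.47573673e-04  5.00502275e-02] [0.00901331 0.24198276 0.12202569]
[236.710029   194.64218833] [236.61334114 177.7851818 ]
```

View pics/w7.png

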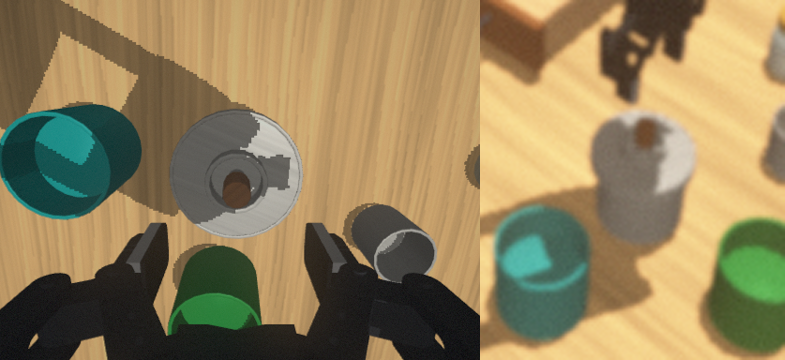

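The lids are seated and released. The knob top is at (236,195), exactly as predicted. The plate centre at (236,174) is about 2 mm to +y of prediction, within the nesting clearance. Next is the collar grip.

>>> apply_moves --pt "0 -0.0015 0.02 0 0 0 60" --pt "0 0 0.025 0 0 0 60" --pt "0 0 0.025 0 0 0 60" --pt "0 0 0.015 0 0 0 60" --pt "0 0 0.007 0 0 0 60" --pt "0 0 0.003 0 0 0 60" --pt "0 0 0.001 0 0 0 60" --pt "0 0 0 0 0 0 60" --pt "0 0 0 0 0 0 60" --pt "0 0 0 0 0 0 60"

```text
time: 24.45
tcp_pos: [0.4404, -0.2128, 0.1005]
tool_rot: [3.141, -0.0, 0.05]
wrist_force: [0.5, 0.1, 0.2]
opening: 0.0655
```

>>> apply_moves --pt "0 0 0 0 0 0 80" --pt "0 0 0 0 0 0 90" --pt "0 0 0 0 0 0 100" --pt "0 0 0 0 0 0 110" --pt "0 0 0 0 0 0 255" --pt "0 0 0 0 0 0 255" --pt "0 0 0 0 0 0 255" --pt "0 0 0 0 0 0 255" --pt "0 0 0 0 0 0 255" --pt "0 0 0 0 0 0 255" --force 60

```text
time: 25.7
tcp_pos: [0.4403, -0.2127, 0.1008]
tool_rot: [3.142, -0.0, 0.05]
wrist_force: [-2.2, 1.3, 14.3]
opening: 0.0456
```

>>> apply_moves --pt "0 0 -0.002 0 0 0 255" --pt "0 0 -0.004 0 0 0 255" --pt "0 0 -0.006 0 0 0 255" --pt "0 0 -0.012 0 0 0 255" --pt "0 0 -0.016 0 0 0 255" --pt "0 0 -0.018 0 0 0 255" --pt "0 0 -0.018 0 0 0 255" --pt "0 0 -0.014 0 0 0 255" --pt "0 0 -0.008 0 0 0 255" --pt "0 0 -0.003 0 0 0 255"

```text
time: 26.95
tcp_pos: [0.4404, -0.2127, 0.2017]
tool_rot: [3.141, -0.0, 0.05]
wrist_force: [0.1, -0.7, -2.0]
opening: 0.045
```

>>> apply_moves --pt "0 0 0 0 0 0 255" --pt "0 0 0 0 0 0 255" --pt "0 0 0 0 0 0 255" --pt "0 0 0 0 0 0 255" --pt "0 0 0 0 0 0 255" --pt "0 0 0 0 0 0 255" --pt "0 0 0 0 0 0 255" --pt "0 0 0 0 0 0 255" --pt "0 0 0 0 0 0 255" --pt "0 0 0 0 0 0 255"

```text
time: 28.2
tcp_pos: [0.4403, -0.2127, 0.2013]
tool_rot: [-3.142, -0.0, 0.05]
wrist_force: [0.2, 0.1, -1.5]
opening: 0.0448
```

```bash
python3 - <<'E'
from h import *
c,K,T,s=cam('side'); c2,K2,T2,s=cam('scene'); print(s['tcp_pos'],s['tool_rot'],s['wrist_force'],s['opening'])
b=cv2.resize(c['color'][170:330,240:374,::-1],(400,478),interpolation=2); a=cv2.resize(c2['color'][50:180,150:259,::-1],(400,478),interpolation=2)
cv2.imwrite('pics/w8.png',np.hstack([a,b]))
E
```

```text
[ 0.44031493 -0.21271412  0.20130174] [-3.14158661e+00  2.97593108e-06  4.99472631e-02] [ 0.56710465 -1.33760138 -1.86040675] 0.044841535214817506
```

View pics/w8.png

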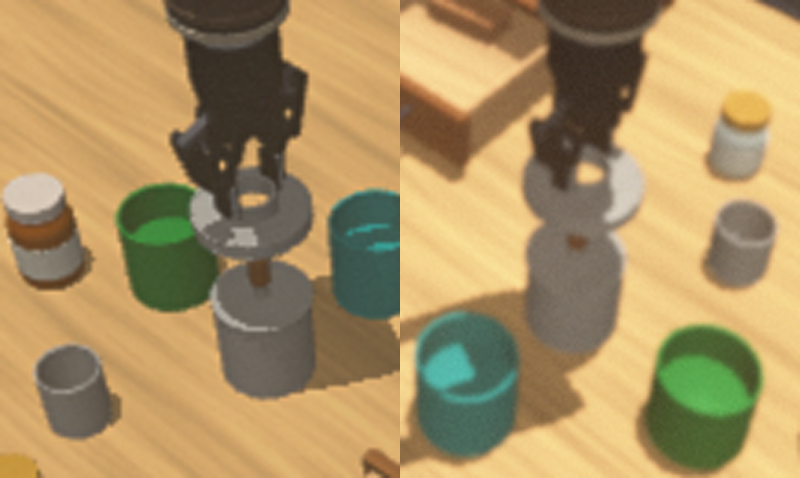

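The outer lid is held about level around (250,215), and the inner lid sits in the tin with its knob at (260,272). The opening crept from 45.6 to 44.8 mm, so I check that the grip has settled.

>>> apply_moves --pt "0 0 0 0 0 0 255" --pt "0 0 0 0 0 0 255" --pt "0 0 0 0 0 0 255" --pt "0 0 0 0 0 0 255" --pt "0 0 0 0 0 0 255" --pt "0 0 0 0 0 0 255" --pt "0 0 0 0 0 0 255" --pt "0 0 0 0 0 0 255" --pt "0 0 0 0 0 0 255" --pt "0 0 0 0 0 0 255"

```text
time: 29.55
tcp_pos: [0.4403, -0.2127, 0.2013]
tool_rot: [-3.142, -0.0, 0.05]
wrist_force: [-0.8, 0.6, -2.3]
opening: 0.0453
```

```bash
python3 - <<'E'
from h import *
c,K,T,s=cam('wrist'); print(s['tcp_pos'],s['wrist_force'],s['opening'])
cv2.imwrite('pics/w9.png',cv2.resize(c['color'][...,::-1],None,fx=1.5,fy=1.5,interpolation=2))
E
```

```text
[ 0.44034709 -0.21270327  0.20131504] [-0.79585716  0.60287053 -2.34655863] 0.04531360912261227
```

View pics/w9.png

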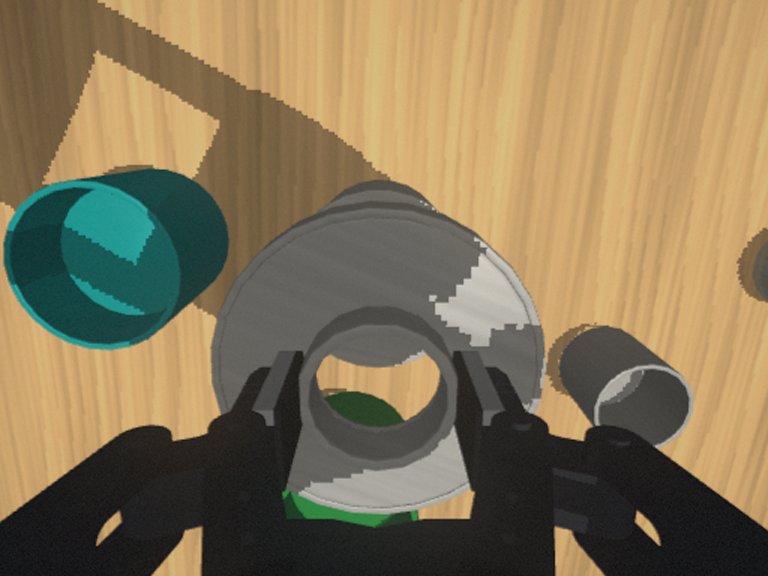

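The opening is back at 45.3 mm, so the change was sensor noise. The collar is centred between the pads with its hole around (380,390), the plate is level, and nothing touches it. I hand in.

```bash
python3 -c "
from bench import r
print(r.finish_job())"
```

```text
the job is handed in; nothing more can be done
None
```

I pulled the drawer open about 0.165 m, until it met resistance. I lifted both lids together by the knob and lowered them into the wide grey tin. Then I let go and lifted the outer lid off by its collar. The job was handed in at about 29.6 s with the outer lid held level, about 10 cm above the inner lid. No verdict was reported.

**Checks that agreed:**
- **Seating:** firm contact came at TCP height 0.1165 m, where 0.1167 m was predicted for full depth. After release the knob top was where predicted.
- **Final pictures:** the inner lid looks level in the upright tin, and the outer lid is level and clear of everything. The other things in view appear not to have moved.
- **Grip:** the opening is steady at 44.8–45.6 mm. That fits the 48 mm collar, as the gripper reads about 2 mm low.

**Checks that disagreed:**
- **Tin position:** the cameras differed by up to about 7 mm. I made a 2 mm correction before lowering, and the lids went in without touching the sides.
- **Forces:** the wrist force reached about 31 N on the handle, 29 N at seating and 14 N when closing on the collar. All are below the limits.

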